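Comb the washed drive shafts into the draining tray

TASK

The four washed hexagonal oil-pump drive shafts lie askew on the grooved wooden draining tray. Take the rake from its rest by its wooden grip, set its teeth down lightly on the lands between the shafts at mid-tray, and comb outwards along the grooves until every shaft lies all the way down in a groove of its own; then put the rake back in its rest as it was and let go. Keep the fingers off the clean shafts, do not press or force the rake hard against the tray or the shafts, and leave everything else where it stands.

Things in the scene. Friction and masses are not known exactly. Their poses are not given: they have to be found in the camera images.
- tray: Fixed wooden draining tray, 202 mm (x) by 240 mm (y), 54 mm high, origin under its centre on the bench. Seven straight V-grooves run along its y axis, 24 mm apart, centred at x = 0, +-24, +-48, +-72 mm, each 18 mm wide at the top, flanks at 60 degrees. The walls closing the grooves' ends have inner faces at y = +-110 mm and rise to z = 54 mm; side walls: inner faces x = +-93 mm, tops z = 52 mm.
- tray_lands (a point): Centre of the tray on the level of its lands, 40 mm above its underside; same axes. The lands are the flat strips, 6 mm wide, between and beside the grooves, centred at x = +-12, +-36, +-60, +-84 mm; hard wood that does not give. A rod fully settled in a groove has its axis 6.6 mm below this level; one lying across the lands has it 4.5 mm above.
- rod1_mid (a point): Loose steel drive shaft, a hexagonal rod 9 mm across flats, 160 mm long, about 85 g; this point is its centre, x runs along the rod. At first it lies across the lands, 8 to 21 degrees askew, either way, to the grooves, its middle over a groove near the middle of the tray, its ends at least 20 mm short of the end walls.
- rod2_mid (a point): Loose steel drive shaft, a hexagonal rod 9 mm across flats, 160 mm long, about 85 g; this point is its centre, x runs along the rod. At first it lies across the lands, 8 to 21 degrees askew, either way, to the grooves, its middle over a groove near the middle of the tray, its ends at least 20 mm short of the end walls.
- rod3_mid (a point): Loose steel drive shaft, a hexagonal rod 9 mm across flats, 160 mm long, about 85 g; this point is its centre, x runs along the rod. At first it lies across the lands, 8 to 21 degrees askew, either way, to the grooves, its middle over a groove near the middle of the tray, its ends at least 20 mm short of the end walls.
- rod4_mid (a point): Loose steel drive shaft, a hexagonal rod 9 mm across flats, 160 mm long, about 85 g; this point is its centre, x runs along the rod. At first it lies across the lands, 8 to 21 degrees askew, either way, to the grooves, its middle over a groove near the middle of the tray, its ends at least 20 mm short of the end walls.
- rake_grip (a point): Loose hand rake, about 0.25 kg; this point is the centre of its upright wooden grip: 44 mm along x, 26 mm thick along y (take it across this, from above), 80 mm high along z. Below the grip is a blue bar, 206 mm along x, 12 mm thick, 14 mm high (its underside 54 mm below this point). At first it hangs in its rest, its axes along the rest's.
- rake_teeth (a point): Point midway along the rake's row of tooth tips, 82 mm straight below the grip's centre; x along the row. 8 white nylon teeth, round, 5 mm diameter, round tips, 28 mm long, 24 mm apart at x = +-12, +-36, +-60, +-84 mm: each can stand on a land of the tray, and rods pass through the gaps. A slight sideways shake while combing helps rods turn and drop; several passes may be needed.
- rest_seat (a point): Fixed wooden rake rest: two forked posts at x = -102 and +102 mm on a plank. This point is midway between them on the level of the fork floors, 40 mm above the bench. The rake's bar lies along x in the forks, which are 22 mm wide along y with cheeks 12 mm high; in place, the grip's centre is 54 mm above this point. The teeth hang between the posts, with 4 mm to spare either way along x.
- bucket1: Steel valve bucket, an open cup 33 mm across and 26 mm high, loose, beside the tray; origin under its centre. To be left alone.
- bucket2: Another such bucket on the other side of the tray. To be left alone.
- bucket3: Another such bucket, near the rake rest. To be left alone.
- valve1: Valve spring assembly standing upright, 33 mm across and 60 mm high with a black top, loose, near the rake rest; origin under its centre. To be left alone.
- oiler: Yellow oil bottle with a red cap, 52 mm across, 130 mm high, loose. To be left alone.
- brush: Cleaning brush lying on the bench, about 200 mm long, loose. To be left alone.

How it is judged (in metres and radians):
On the way, in this order (a step that is already met when the one before it is completed fails the run):
1. the rake's teeth bear lightly on the tray's lands, mid-tray, with the rake upright (contact force between rake and tray above 1 N and y of rake_teeth in the frame of tray between -0.04 and 0.04 m and z of rake_teeth in the frame of tray between 0.037 and 0.0425 m), for 0.3 s.
2. all four rods lie settled in grooves (z of rod1_mid in the frame of tray between 0.028 and 0.0359 m and angle between the x axis of each of rod1_mid, rod2_mid, rod3_mid, rod4_mid and the y axis of tray, either way round below 0.07 rad and z of rod2_mid in the frame of tray between 0.028 and 0.0359 m and z of rod3_mid in the frame of tray between 0.028 and 0.0359 m and z of rod4_mid in the frame of tray between 0.028 and 0.0359 m), for 0.2 s.
At the end, for the whole second after the job is handed in: All four rods lie at rest down in the grooves, axes less than 35.9 mm above the bench (settled: 33.4 mm) and within 4 degrees of the grooves; the rake stands upright in its rest, let go and at rest, its grip centre 50 to 58 mm above the fork floors (all of step 2 and distance between rake_grip and rest_seat below 0.062 m and z of rake_grip in the frame of rest_seat between 0.05 and 0.058 m and angle between rake_grip's own z axis and vertical below 0.08 rad and angle between the x axis of rake_grip and the x axis of rest_seat, either way round below 0.1 rad and linear speed of each of rake, rod1, rod2, rod3, rod4 below 0.01 m/s); the robot touches nothing.
It fails at once if the rake is pressed or driven against the tray with more than 12 N (contact force between rake and tray above 12 N).
It fails at once if the rake forces a rod with more than 10 N (contact force between rake and rod1 above 10 N or contact force between rake and rod2 above 10 N or contact force between rake and rod3 above 10 N or contact force between rake and rod4 above 10 N).
It fails at once if a rod is touched by the fingers or the arm (contact force between any of the fingers, the arm and rod1 above 0.2 N or contact force between any of the fingers, the arm and rod2 above 0.2 N or contact force between any of the fingers, the arm and rod3 above 0.2 N or contact force between any of the fingers, the arm and rod4 above 0.2 N).
It fails at once if something else on the bench (bucket, valve, oil bottle, brush) is shifted more than 15 mm (distance of any of bucket1, bucket2, bucket3, valve1, oiler, brush from where it was at the start of the episode above 0.015 m).
It also fails if it takes over 58 s, if anything falls off the work surface, if the arm or the gripper's body presses on something with over 40 N, if the wrist force passes 120 N, or if a joint passes its speed limit or range.

ROBOT

A 6-joint arm with a two-finger parallel gripper is mounted at the origin on the work surface. World frame = base frame: x ahead of the robot, y to its left, z up, the work surface at z = 0. Lengths are in m, angles in degrees, forces in N, time in s.
With the tool pointing down it reaches from about 0.35 to 0.875 m from the base axis. Payload 4.2 kg.
Tool frame: the origin (TCP) lies on the centre line of the jaws, within the pads' length; the fingertips stand 19 mm ahead of it and the grasp point (between the pads) is the TCP; x points along the fingers, y is the direction in which the jaws open and shut, and the axes are right-handed (so a half turn about x gives the same grasp; the last joint's range is limited). The gripper opens to 87 mm and grips with 3 to 60 N. Pads are 19 mm wide; open, the fingers measure 117 mm over their backs; the gripper's body (75 mm by 190 mm) begins 51 mm behind the grasp point.
Start: joints at [78.472, 22.042, 0.453, 0, -68.411, -14.817], TCP at [0.277, 0.56, 0.242] pointing down, gripper open.
Joint ranges: [-179.83, 179.83], [-69.29, 118.12], [-61.27, 80.66], [-181.25, 117.63], [-171.15, -9.14], [-177.46, 177.46]. Speed limits (degrees/s): [159.86, 159.86, 180, 180, 180, 180].

INTERFACE

Orientations are given as a 3x3 rotation matrix whose columns are the frame's x, y, z axes.
In Python, from station import r, viewer, job, spotter gives the robot as it stands.
- The arm moves only by the tool play_rows, never from a script. Its argument "commands" is a list of rows, each an object of numbers: "fingers": the gripper command: -1 is fully open, 1 is shut, values between are in proportion; "tx", "ty", "tz": the shift along the tool's x, y, z normalised to -1 to 1, where 1 is 750 mm; "ax", "ay", "az": the turn, a rotation vector about the tool's x, y, z normalised to -1 to 1, where 1 is pi rad. In form: [{"fingers": .., "tx": .., "ty": .., "tz": .., "ax": .., "ay": .., "az": ..}, ...]. A call has 1 to 5 rows; each row is the pose to reach, as a shift and turn from the pose commanded when the call began, along the tool's axes at that moment, turning the shorter way round; what a row does not reach only later rows make up. A row lasts 1/12 s, in which the tool goes at most 41.7 mm and 7.16 degrees, less where a joint would pass 70% of its speed; a pose out of reach is approached as far as the arm can. A call with a number of a shift or a turn outside -1 to 1 is refused whole. A call with a gripper value outside its range is refused whole. The fingers move at their own pace and stop on an object; the grip force is fixed at half the most. Time passes only in rows, so rows that repeat a pose let the fingers close. It gives the time, the measured TCP pose, the force and the opening at its end, in the units of the state.
- r.sense(): the state, without advancing time (a new reading comes with each control period).
- viewer.capture(name): name is "side" or "top"; returns a dict with "image" (420x560x3 uint8, red, green, blue), "fx", "fy", "cx", "cy" (pixels), "R" (3x3) and "t" (3): a world point X has camera coordinates R X + t. Camera axes: x right, y down, z forward; pixel columns grow to the right and rows downward; lengths in m; the calibration is good to about 2 mm. A picture is of the moment at which its call begins. There is no depth.
- job.finish_job(): hands the job in, once; it reports no verdict.
Trained networks look in a picture, given as the dict that the camera call returned (one of the last four; its "shot" number tells which), for a name from the list of things; names that differ only in an ending like _2 or _b are one class to them, and where a whole thing is asked for, a point or a joint stands for the part that bears it (a point fixed in the world has none). Each returns a list of dicts, best first, with "score" (0 to 1); they miss things now and then, are a little off and sometimes report something else, mostly with a low value. They report only what shows in the picture. A call takes as long as a camera call.
- spotter.find_in(name, picture): "uv" ([column, row] in pixels, amid what is visible of it).
- spotter.silhouettes(name, picture): "region" (420x560 bool, what is visible of it) and "uv" ([column, row] in pixels, amid what is visible of it).
The state is a dict: "time_s": time; "joints": joint angles; "joint_velocities": joint speeds; "effort": joint torques, N m; "tcp_pos": TCP position; "ee_rot": TCP orientation; "wrist_force": force on the tool from outside, world axes, zero at the start; "moment": the same for the moment, N m; "gripper_width": opening from 0.0 (shut) to 1.0 (fully open).
Only numpy, scipy, OpenCV 4.12 (cv2) and the standard library are available. Lean on these libraries where they do the work, as an engineer would, in place of code of your own. Each camera call takes 0.05 s, during which the arm holds its last target. There are 200 camera calls.

## Working session

There is one attempt and no reset: what is moved stays moved. The work goes in short steps, Python scripts to look and compute and a tool call to move; the robot and the scene stay as the last step left them, time stands still between calls to the robot, and variables do not carry over. Pictures are saved under pics/ and viewed, about 8 in all and at most 12, crops included, and the job is handed in when it is done.

Besides the shell and the picture viewer there is one more tool, called after "Request:" as name([rows], argument=value, ...), one row to a line, values as JSON. play_rows: Moves the arm, as the interface text tells. Its arguments: {"type":"object","properties":{"commands":{"type":"array"}},"required":["commands"]}

```bash
mkdir -p pics
cat > h.py <<'E'
import numpy as np, cv2
from station import r, viewer, job, spotter
def ray(c,uv):
    R=np.array(c["R"]);t=np.array(c["t"])
    d=R.T@np.array([(uv[0]-c["cx"])/c["fx"],(uv[1]-c["cy"])/c["fy"],1]);return -R.T@t,d
def atz(c,uv,z):
    o,d=ray(c,uv);return o+d*(z-o[2])/d[2]
def proj(c,X):
    p=np.array(c["R"])@np.array(X)+np.array(c["t"]);return np.array([c["fx"]*p[0]/p[2]+c["cx"],c["fy"]*p[1]/p[2]+c["cy"]])
def save(c,n): cv2.imwrite(n,c["image"][:,:,::-1])
E
python3 - <<'E'
from h import *
np.set_printoptions(precision=4,suppress=True)
s=r.sense();print(s)
for n in("top","side"):
    c=viewer.capture(n);save(c,f"pics/{n}0.png")
    print(n,c["fx"],"campos",ray(c,(0,0))[0],"fwd",np.array(c["R"])[2])
    for k,z in dict(tray=.04,rod1_mid=.0445,rake_grip=.094,rest_seat=.04,bucket1=.013,valve1=.03,oiler=.06,brush=.01).items():
        for f in spotter.find_in(k,c)[:5]: print(k,np.round(f["score"],2),np.round(f["uv"],1),atz(c,f["uv"],z))
E
```

```text
{'time_s': 0.0, 'joints': array([ 78.4728,  22.0905,   0.3784,  -0.0293, -68.4102, -14.8174]), 'joint_velocities': array([ 0.0651,  0.0039,  0.0054,  0.0092, -0.0333, -0.1486]), 'effort': array([ -0.0005, -39.0659,  18.7399,   4.2197,   0.011 ,  -0.0002]), 'tcp_pos': array([0.2771, 0.5596, 0.2405]), 'ee_rot': array([[-0.0009, -0.4439, -0.8961],
       [-0.002 , -0.8961,  0.4439],
       [-1.    ,  0.0022, -0.0001]]), 'wrist_force': array([-0.3418,  1.0409,  0.0909]), 'moment': array([0.0139, 0.0099, 0.0487]), 'gripper_width': 0.9992251765023563}
top 430.8868077635454 campos [0.4069 0.0046 1.2099] fwd [ 0.1159 -0.0073 -0.9932]
tray 0.65 [212.4 209.8] [0.5477 0.1926 0.04  ]
rod1_mid 0.74 [210. 224.] [0.5084 0.1978 0.0445]
rake_grip 0.89 [348.2 210.5] [ 0.5381 -0.1702  0.094 ]
rest_seat 0.71 [338.2 217.9] [ 0.5242 -0.1509  0.04  ]
bucket1 0.6 [353.8 270.4] [ 0.3814 -0.1947  0.013 ]
valve1 0.65 [471.4 238.8] [ 0.4661 -0.517   0.03  ]
oiler 0.89 [ 91.8 262.2] [0.407  0.5056 0.06  ]
brush 0.89 [471.  241.2] [ 0.4605 -0.5243  0.01  ]
side 431.4153017722335 campos [-0.1498 -0.8223  0.705 ] fwd [ 0.543   0.6615 -0.5172]
tray 0.8 [254.4 197.3] [0.5411 0.1756 0.04  ]
tray 0.43 [328.5 236.5] [ 0.5744 -0.1315  0.04  ]
rod1_mid 0.43 [240.1 193.1] [0.5158 0.2195 0.0445]
rake_grip 0.87 [327.8 232.3] [ 0.5277 -0.1724  0.094 ]
rest_seat 0.8 [326.2 261.4] [ 0.491  -0.2103  0.04  ]
rest_seat 0.73 [418.5 354.6] [ 0.4276 -0.5395  0.04  ]
rest_seat 0.19 [327.5 232.8] [ 0.5851 -0.1163  0.04  ]
bucket1 0.66 [288.6 283.7] [ 0.381  -0.1949  0.013 ]
bucket1 0.42 [274.5 195.5] [0.6302 0.1859 0.013 ]
bucket1 0.21 [259.8 200.4] [0.571  0.1882 0.013 ]
valve1 0.68 [249.7 195.4] [0.5467 0.2104 0.03  ]
valve1 0.57 [360.1 227.5] [ 0.6914 -0.1429  0.03  ]
oiler 0.62 [167.3 171.7] [0.3871 0.4744 0.06  ]
oiler 0.62 [225.5 218.4] [0.3825 0.093  0.06  ]
oiler 0.25 [415.2 353.3] [ 0.4078 -0.5422  0.06  ]
brush 0.86 [420.  355.8] [ 0.4535 -0.5305  0.01  ]
```

View pics/top0.png

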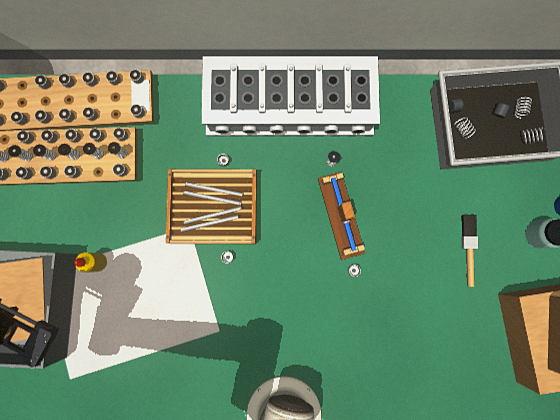

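View pics/side0.png

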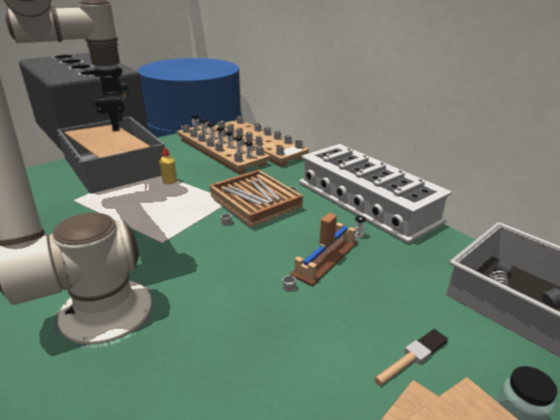

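```bash
cat >> h.py <<'E'
from scipy.optimize import minimize
S=4
def boxpts(lx,ly,z0,z1): return np.array([[a*lx/2,b*ly/2,z] for a in(-1,1) for b in(-1,1) for z in(z0,z1)])
def mask(c,boxes,p,z=0):
    m=np.zeros((420*S,560*S),np.uint8);C,Sn=np.cos(p[2]),np.sin(p[2])
    R=np.array([[C,-Sn,0],[Sn,C,0],[0,0,1]])
    for b in boxes:
        u=np.array([proj(c,R@q+[p[0],p[1],z]) for q in b])
        h=cv2.convexHull(((u+.5)*S*16-8).astype(np.int32).reshape(-1,1,2))
        cv2.fillConvexPoly(m,h,255,cv2.LINE_8,4)
    return cv2.resize(m,(560,420),interpolation=cv2.INTER_AREA)/255.
def fit(obs,boxes,p0,z=0):
    f=lambda q:sum(np.abs(mask(c,boxes,(q[0],q[1],q[2]*.1),z)-g).sum() for c,g in obs)
    p0=np.array([p0[0],p0[1],p0[2]*10])
    o=minimize(f,p0,method="Nelder-Mead",options=dict(initial_simplex=p0+np.array([[0,0,0],[.02,0,0],[0,.02,0],[0,0,1.]]),maxiter=150,xatol=1e-4,fatol=.1))
    return o.x*[1,1,.1],o.fun
TRAY=[boxpts(.202,.240,0,.054)]
GRIP=[boxpts(.044,.026,-.04,.04)]
E
python3 - <<'E'
from h import *
np.set_printoptions(precision=4,suppress=True)
O={}
for n in("top","side"):
    c=viewer.capture(n)
    for k in("tray","rake_grip","rest_seat","rod1_mid"):
        L=spotter.silhouettes(k,c)
        for f in L[:5]:
            g=f["region"];ys,xs=np.nonzero(g);print(n,k,round(f["score"],2),np.round(f["uv"],1),g.sum(),xs.min(),xs.max(),ys.min(),ys.max())
        if L:O[n,k]=(c,L[0]["region"].astype(float))
    if n=="top": a=c["image"][160:275,155:375];cv2.imwrite("pics/topc.png",cv2.resize(a[:,:,::-1],None,fx=3.6,fy=3.6,interpolation=cv2.INTER_CUBIC))
    else: a=c["image"][165:290,200:370];cv2.imwrite("pics/sidec.png",cv2.resize(a[:,:,::-1],None,fx=4.6,fy=4.6,interpolation=cv2.INTER_CUBIC))
for ns in(("top",),("side",),("top","side")):
    print(ns,"tray",fit([O[n,"tray"] for n in ns if (n,"tray") in O],TRAY,(.545,.19,0)))
E
```

```text
top tray 0.68 [209.4 208.5] 5909 165 257 169 244
top tray 0.39 [470.6 240.1] 754 462 476 215 286
top rake_grip 0.61 [344.6 211.6] 526 331 354 178 249
top rest_seat 0.63 [339.4 220.5] 1555 318 364 173 259
top rest_seat 0.26 [353.9 269.5] 119 348 360 265 276
top rest_seat 0.21 [ 89.  263.1] 529 75 106 253 272
top rod1_mid 0.51 [205.9 226.2] 199 181 237 216 231
side tray 0.96 [252.9 196. ] 2851 209 304 170 226
side rake_grip 0.88 [325.8 231.1] 848 304 346 211 265
side rest_seat 0.6 [325.  261.1] 1323 290 357 223 285
side rest_seat 0.59 [261.8 193.7] 51 252 272 181 201
side rod1_mid 0.73 [358.9 225.5] 190 356 366 216 237
('top',) tray (array([ 0.5586,  0.1947, -0.0031]), np.float64(932.5882352941177))
('side',) tray (array([ 0.567 ,  0.2057, -0.0024]), np.float64(708.4627450980392))
('top', 'side') tray (array([ 0.5588,  0.1957, -0.0069]), np.float64(1717.7607843137255))
```

View pics/topc.png

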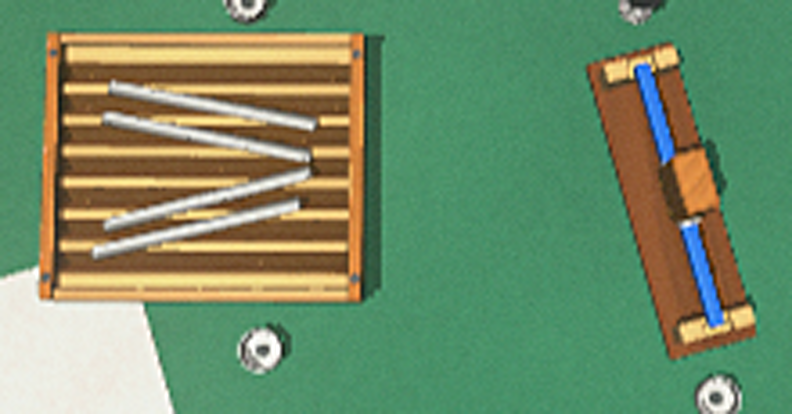

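View pics/sidec.png

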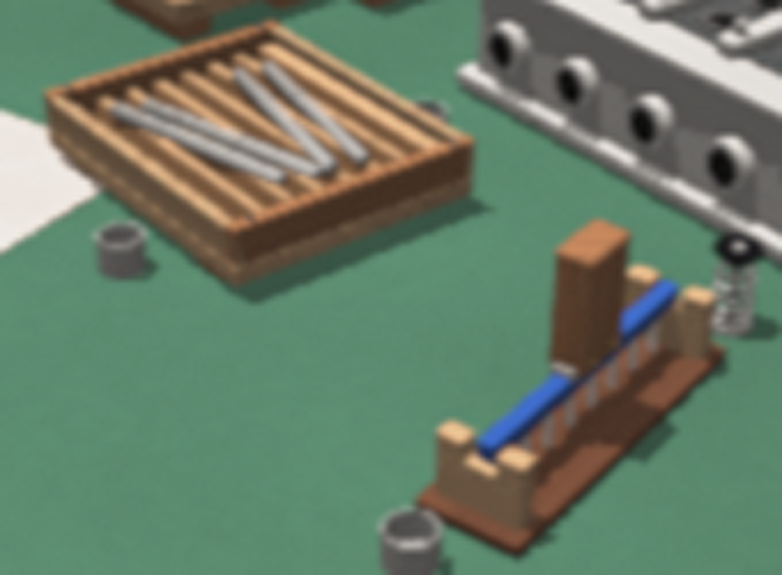

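```bash
cat >> h.py <<'E'
BAR=boxpts(.206,.012,-.054,-.040)
def bluefit(c,z,p0):
    """fit blue bar (grip centre height z), hidden parts by grip masked"""
    im=c["image"].astype(int);u,v=proj(c,(p0[0],p0[1],z-.04));g=((im[:,:,2]>im[:,:,0]+50)&(im[:,:,2]>im[:,:,1]+20)).astype(float)
    w=np.zeros_like(g);w[int(v)-60:int(v)+60,int(u)-60:int(u)+60]=1;g*=w
    def f(q):
        p=(q[0],q[1],q[2]*.1);m=mask(c,[BAR],p,z)*(1-mask(c,GRIP,p,z));return np.abs(m-g).sum()
    p0=np.array([p0[0],p0[1],p0[2]*10])
    o=minimize(f,p0,method="Nelder-Mead",options=dict(initial_simplex=p0+np.array([[0,0,0],[.01,0,0],[0,.01,0],[0,0,.7]]),maxiter=200,xatol=1e-4,fatol=.05))
    return o.x*[1,1,.1],o.fun,g.sum()
def lands(c,p,ys=(-.1,-.095,.095,.1)):
    """x-offset of the land comb per tray y, relative to pose p"""
    im=cv2.GaussianBlur(c["image"],(0,0),.5).astype(np.float32).sum(2);out=[]
    xs=np.arange(-.070,.0701,.0005);C,Sn=np.cos(p[2]),np.sin(p[2])
    for y in ys:
        P=[proj(c,(p[0]+C*x-Sn*y,p[1]+Sn*x+C*y,.04)) for x in xs]
        a=np.array(P,np.float32);v=cv2.remap(im,a[:,:1],a[:,1:],cv2.INTER_CUBIC).ravel()
        v=v-v.mean();k=np.exp(-2j*np.pi*(xs-.012)/.024)
        n=int(.12/.0005)+1; z=(v[10:10+n-1]*k[10:10+n-1]).sum(); out.append((-np.angle(z)/(2*np.pi)*24,abs(z)))
    return np.round(out,1)
E
python3 - <<'E'
from h import *
np.set_printoptions(precision=4,suppress=True)
for n in("top","side"):
    c=viewer.capture(n)
    for i in range(3): print(n,"rake",*bluefit(c,.094,[(.535,-.165,.28),(.53,-.17,.25),(.54,-.165,.3)][i]))
    f=lambda u,v:(155+(u+.5)/3.6-.5,160+(v+.5)/3.6-.5)
    if n=="top":
        q=[atz(c,f(*a),.054) for a in((49,34),(363,34),(357,300),(41,300))];print(np.array(q))
        print("landcentre",atz(c,f(205,166.8),.04))
    else:
        g=lambda u,v:(200+(u+.5)/4.6-.5,165+(v+.5)/4.6-.5)
        print(np.array([atz(c,g(*a),.054) for a in((47,94),(270,22),(472,143),(236,230))]))
    for p in((.549,.195,0),(.549,.195,.02)): print(lands(c,p).tolist())
E
```

```text
top rake [ 0.5339 -0.1641  0.2618] 54.8158554402153 265.0
top rake [ 0.5338 -0.164   0.2654] 54.72453671664745 265.0
top rake [ 0.5338 -0.164   0.2642] 54.61874663590927 265.0
[[0.6583 0.3123 0.054 ]
 [0.6576 0.0745 0.054 ]
 [0.4562 0.0783 0.054 ]
 [0.4572 0.3128 0.054 ]]
landcentre [0.5583 0.195  0.04  ]
[[8.4, 19788.0], [8.4, 20022.9], [9.9, 18689.9], [9.9, 19384.9]]
[[6.4, 19656.0], [6.5, 20047.8], [11.8, 18731.0], [11.9, 19454.0]]
side rake [ 0.5366 -0.1592  0.2911] 105.64738177623991 183.0
side rake [ 0.5363 -0.1598  0.2985] 104.82080738177623 183.0
side rake [ 0.5381 -0.1583  0.2862] 104.91821607074202 183.0
[[0.4581 0.3106 0.054 ]
 [0.6561 0.3138 0.054 ]
 [0.6533 0.0725 0.054 ]
 [0.4577 0.0749 0.054 ]]
[[6.3, 286.2], [7.0, 2192.6], [9.9, 10725.5], [9.9, 13067.3]]
[[11.4, 181.9], [5.2, 1990.8], [11.7, 10598.7], [11.8, 12989.4]]
```

```bash
cat > plan.py <<'E'
import json,sys,numpy as np,os
# cmd state: x,y,z (m), th = world angle of tool y (deg); legs "x y z psi" with psi = rake yaw (deg), th=psi+270
F="cmd.json"
s=json.load(open(F)) if os.path.exists(F) else [.277,.56,.242,243.65]
def leg(s,t):
    th=np.radians(s[3]);y=np.array([np.cos(th),np.sin(th)]);z=np.array([y[1],-y[0]])
    d=np.array(t[:3])-s[:3];v=[-d[2],d[:2]@y,d[:2]@z];v=[round(a/.75,4) for a in v];ax=round(-(t[3]-s[3])/180,4)
    xy=v[1]*.75*y+v[2]*.75*z
    n=[s[0]+xy[0],s[1]+xy[1],s[2]-v[0]*.75,s[3]-ax*180]
    print(dict(tx=v[0],ty=v[1],tz=v[2],ax=ax),"dist",round(float(np.linalg.norm(d))*1e3,1),"rot",round(t[3]-s[3],1))
    return n
for a in sys.argv[1:]:
    t=[float(q) for q in a.split(",")];t[3]+=270;s=leg(s,t)
json.dump(s,open(F,"w"));print(np.round(s,4))
E
python3 plan.py .36,.38,.25,-5 .45,.2,.25,15 .49,.01,.25,15.1 .534,-.164,.2,15.1 .534,-.164,.1015,15.1
```

```text
{'tx': np.float64(-0.0107), 'ty': np.float64(0.1659), 'tz': np.float64(-0.2057), 'ax': -0.1186} dist 198.4 rot 21.3
{'tx': np.float64(0.0), 'ty': np.float64(0.2287), 'tz': np.float64(-0.1404), 'ax': -0.1111} dist 201.3 rot 20.0
{'tx': np.float64(0.0), 'ty': np.float64(0.2585), 'tz': np.float64(0.014), 'ax': -0.0006} dist 194.1 rot 0.1
{'tx': np.float64(0.0667), 'ty': np.float64(0.2393), 'tz': np.float64(0.0038), 'ax': 0.0} dist 186.3 rot -0.0
{'tx': np.float64(0.1313), 'ty': np.float64(-0.0), 'tz': np.float64(-0.0), 'ax': 0.0} dist 98.5 rot -0.0
[ 5.34000e-01 -1.64000e-01  1.01500e-01  2.85104e+02]
```

Request:
play_rows([
  {"fingers": -1, "tx": -0.0107, "ty": 0.1659, "tz": -0.2057, "ax": -0.1186, "ay": 0, "az": 0},
  {"fingers": -1, "tx": -0.0107, "ty": 0.1659, "tz": -0.2057, "ax": -0.1186, "ay": 0, "az": 0},
  {"fingers": -1, "tx": -0.0107, "ty": 0.1659, "tz": -0.2057, "ax": -0.1186, "ay": 0, "az": 0},
  {"fingers": -1, "tx": -0.0107, "ty": 0.1659, "tz": -0.2057, "ax": -0.1186, "ay": 0, "az": 0},
  {"fingers": -1, "tx": -0.0107, "ty": 0.1659, "tz": -0.2057, "ax": -0.1186, "ay": 0, "az": 0},
])

```text
time_s: 1.92
tcp_pos: [0.3609, 0.3775, 0.2499]
ee_rot: [[0.0, -0.087, -0.996], [-0.0, -0.996, 0.087], [-1.0, 0.0, -0.0]]
wrist_force: [0.8, -0.2, 0.9]
gripper_width: 1.0
```

Request:
play_rows([
  {"fingers": -1, "tx": 0, "ty": 0.2287, "tz": -0.1404, "ax": -0.1111, "ay": 0, "az": 0},
  {"fingers": -1, "tx": 0, "ty": 0.2287, "tz": -0.1404, "ax": -0.1111, "ay": 0, "az": 0},
  {"fingers": -1, "tx": 0, "ty": 0.2287, "tz": -0.1404, "ax": -0.1111, "ay": 0, "az": 0},
  {"fingers": -1, "tx": 0, "ty": 0.2287, "tz": -0.1404, "ax": -0.1111, "ay": 0, "az": 0},
  {"fingers": -1, "tx": 0, "ty": 0.2287, "tz": -0.1404, "ax": -0.1111, "ay": 0, "az": 0},
])

```text
time_s: 2.33
tcp_pos: [0.4506, 0.1988, 0.25]
ee_rot: [[0.001, 0.26, -0.966], [0.001, -0.966, -0.26], [-1.0, -0.0, -0.001]]
wrist_force: [0.9, 1.4, -0.0]
gripper_width: 0.996
```

Request:
play_rows([
  {"fingers": -1, "tx": 0, "ty": 0.2585, "tz": 0.014, "ax": -0.0006, "ay": 0, "az": 0},
  {"fingers": -1, "tx": 0, "ty": 0.2585, "tz": 0.014, "ax": -0.0006, "ay": 0, "az": 0},
  {"fingers": -1, "tx": 0, "ty": 0.2585, "tz": 0.014, "ax": -0.0006, "ay": 0, "az": 0},
  {"fingers": -1, "tx": 0, "ty": 0.2585, "tz": 0.014, "ax": -0.0006, "ay": 0, "az": 0},
  {"fingers": -1, "tx": 0, "ty": 0.2585, "tz": 0.014, "ax": -0.0006, "ay": 0, "az": 0},
])

```text
time_s: 2.75
tcp_pos: [0.4902, 0.0075, 0.2499]
ee_rot: [[0.0, 0.259, -0.966], [-0.0, -0.966, -0.259], [-1.0, 0.0, -0.0]]
wrist_force: [0.8, 1.0, -0.3]
gripper_width: 0.998
```

Request:
play_rows([
  {"fingers": -1, "tx": 0.0667, "ty": 0.2393, "tz": 0.0038, "ax": 0, "ay": 0, "az": 0},
  {"fingers": -1, "tx": 0.0667, "ty": 0.2393, "tz": 0.0038, "ax": 0, "ay": 0, "az": 0},
  {"fingers": -1, "tx": 0.0667, "ty": 0.2393, "tz": 0.0038, "ax": 0, "ay": 0, "az": 0},
  {"fingers": -1, "tx": 0.0667, "ty": 0.2393, "tz": 0.0038, "ax": 0, "ay": 0, "az": 0},
  {"fingers": -1, "tx": 0.0667, "ty": 0.2393, "tz": 0.0038, "ax": 0, "ay": 0, "az": 0},
])

```text
time_s: 3.17
tcp_pos: [0.5341, -0.1671, 0.198]
ee_rot: [[-0.002, 0.258, -0.966], [-0.0, -0.966, -0.258], [-1.0, -0.0, 0.002]]
wrist_force: [-0.3, -0.3, 0.6]
gripper_width: 0.999
```

Request:
play_rows([
  {"fingers": -1, "tx": 0.03, "ty": 0, "tz": 0, "ax": 0, "ay": 0, "az": 0},
  {"fingers": -1, "tx": 0.06, "ty": 0, "tz": 0, "ax": 0, "ay": 0, "az": 0},
  {"fingers": -1, "tx": 0.1, "ty": 0, "tz": 0, "ax": 0, "ay": 0, "az": 0},
  {"fingers": -1, "tx": 0.1313, "ty": 0, "tz": 0, "ax": 0, "ay": 0, "az": 0},
  {"fingers": -1, "tx": 0.1313, "ty": 0, "tz": 0, "ax": 0, "ay": 0, "az": 0},
])

```text
time_s: 3.58
tcp_pos: [0.5306, -0.1633, 0.0963]
ee_rot: [[-0.01, 0.259, -0.966], [0.001, -0.966, -0.259], [-1.0, -0.004, 0.01]]
wrist_force: [-0.2, 0.5, 0.0]
gripper_width: 0.997
```

Run:
```python
from h import *
np.set_printoptions(precision=4,suppress=True)
s=r.sense();print(s["tcp_pos"],s["wrist_force"])
out=[]
for n,b in(("top",(290,150,110,130)),("side",(270,180,110,130))):
    c=viewer.capture(n);x,y,w,h=b;out.append(cv2.resize(c["image"][y:y+h,x:x+w,::-1],None,fx=3.6,fy=3.6,interpolation=cv2.INTER_CUBIC))
cv2.imwrite("pics/grasp.png",np.hstack(out))
```

```text
[ 0.5306 -0.1633  0.0963] [-0.2282  0.4882  0.0443]
```

View pics/grasp.png

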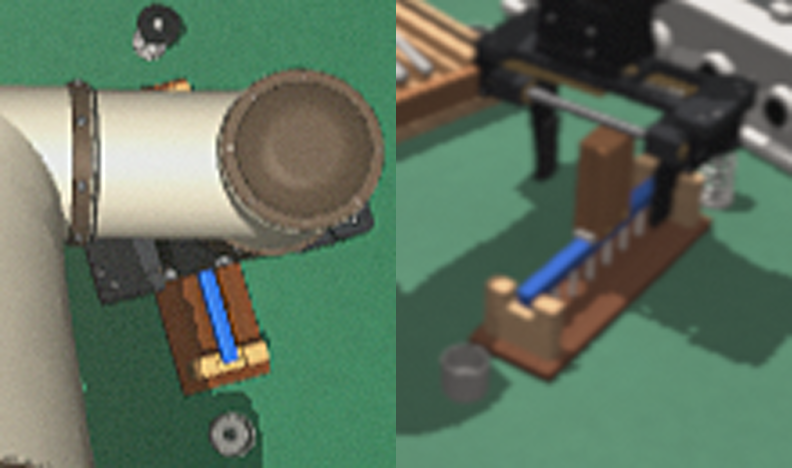

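Request:
play_rows([
  {"fingers": -0.2, "tx": 0, "ty": 0, "tz": 0, "ax": 0, "ay": 0, "az": 0},
  {"fingers": 0, "tx": 0, "ty": 0, "tz": 0, "ax": 0, "ay": 0, "az": 0},
  {"fingers": 0.2, "tx": 0, "ty": 0, "tz": 0, "ax": 0, "ay": 0, "az": 0},
  {"fingers": 0.3, "tx": 0, "ty": 0, "tz": 0, "ax": 0, "ay": 0, "az": 0},
  {"fingers": 0.4, "tx": 0, "ty": 0, "tz": 0, "ax": 0, "ay": 0, "az": 0},
])

```text
time_s: 4.1
tcp_pos: [0.5346, -0.1635, 0.102]
ee_rot: [[0.002, 0.261, -0.965], [-0.0, -0.965, -0.261], [-1.0, 0.001, -0.002]]
wrist_force: [0.1, 0.4, 0.1]
gripper_width: 0.702
```

Request:
play_rows([
  {"fingers": 1, "tx": 0, "ty": 0, "tz": 0, "ax": 0, "ay": 0, "az": 0},
  {"fingers": 1, "tx": 0, "ty": 0, "tz": 0, "ax": 0, "ay": 0, "az": 0},
  {"fingers": 1, "tx": 0, "ty": 0, "tz": 0, "ax": 0, "ay": 0, "az": 0},
  {"fingers": 1, "tx": 0, "ty": 0, "tz": 0, "ax": 0, "ay": 0, "az": 0},
  {"fingers": 1, "tx": 0, "ty": 0, "tz": 0, "ax": 0, "ay": 0, "az": 0},
])

```text
time_s: 4.52
tcp_pos: [0.5342, -0.1635, 0.101]
ee_rot: [[-0.0, 0.261, -0.965], [-0.0, -0.965, -0.261], [-1.0, -0.0, 0.0]]
wrist_force: [0.3, 0.0, 0.6]
gripper_width: 0.323
```

Request:
play_rows([
  {"fingers": 1, "tx": 0, "ty": 0, "tz": 0, "ax": 0, "ay": 0, "az": 0},
  {"fingers": 1, "tx": 0, "ty": 0, "tz": 0, "ax": 0, "ay": 0, "az": 0},
  {"fingers": 1, "tx": -0.01, "ty": 0, "tz": 0, "ax": 0, "ay": 0, "az": 0},
  {"fingers": 1, "tx": -0.02, "ty": 0, "tz": 0, "ax": 0, "ay": 0, "az": 0},
  {"fingers": 1, "tx": -0.04, "ty": 0, "tz": 0, "ax": 0, "ay": 0, "az": 0},
])

```text
time_s: 4.93
tcp_pos: [0.5328, -0.1633, 0.1301]
ee_rot: [[-0.004, 0.26, -0.966], [0.001, -0.966, -0.26], [-1.0, -0.002, 0.004]]
wrist_force: [0.8, 0.4, -1.9]
gripper_width: 0.297
```

Request:
play_rows([
  {"fingers": 1, "tx": -0.03, "ty": 0, "tz": 0, "ax": 0, "ay": 0, "az": 0},
  {"fingers": 1, "tx": -0.06, "ty": 0, "tz": 0, "ax": 0, "ay": 0, "az": 0},
  {"fingers": 1, "tx": -0.08, "ty": 0, "tz": 0, "ax": 0, "ay": 0, "az": 0},
  {"fingers": 1, "tx": -0.08, "ty": 0, "tz": 0, "ax": 0, "ay": 0, "az": 0},
  {"fingers": 1, "tx": -0.08, "ty": 0, "tz": 0, "ax": 0, "ay": 0, "az": 0},
])

```text
time_s: 5.35
tcp_pos: [0.5342, -0.1633, 0.1918]
ee_rot: [[0.002, 0.26, -0.966], [0.001, -0.966, -0.26], [-1.0, -0.0, -0.002]]
wrist_force: [-0.2, -0.1, -3.4]
gripper_width: 0.293
```

```bash
python3 - <<'E'
from h import *
np.set_printoptions(precision=4,suppress=True)
s=r.sense();print(s["tcp_pos"],s["wrist_force"],s["moment"],s["gripper_width"])
c=viewer.capture("side");print(bluefit(c,.1845,(.534,-.164,.264)))
E
echo '[0.534,-0.164,0.1915,285.104]'>cmd.json
python3 plan.py .5577,-.0,.2,7 .5577,.194,.2,-.46 .5577,.194,.16,-.46
```

```text
[ 0.5342 -0.1633  0.1918] [-0.188  -0.1211 -3.372 ] [-0.06    0.0761 -0.0284] 0.292743689429916
(array([ 0.5343, -0.1601,  0.2934]), np.float64(127.3609073433295), np.float64(183.0))
{'tx': np.float64(-0.0113), 'ty': np.float64(-0.2029), 'tz': np.float64(-0.0875), 'ax': 0.045} dist 165.9 rot -8.1
{'tx': np.float64(-0.0), 'ty': np.float64(-0.2567), 'tz': np.float64(-0.0315), 'ax': 0.0415} dist 194.0 rot -7.5
{'tx': np.float64(0.0533), 'ty': np.float64(-0.0), 'tz': np.float64(-0.0), 'ax': -0.0} dist 40.0 rot 0.0
[5.57700e-01 1.94000e-01 1.60000e-01 2.69534e+02]
```

Request:
play_rows([
  {"fingers": 1, "tx": -0.003, "ty": -0.05, "tz": -0.022, "ax": 0.011, "ay": 0, "az": 0},
  {"fingers": 1, "tx": -0.006, "ty": -0.1, "tz": -0.044, "ax": 0.022, "ay": 0, "az": 0},
  {"fingers": 1, "tx": -0.009, "ty": -0.15, "tz": -0.065, "ax": 0.034, "ay": 0, "az": 0},
  {"fingers": 1, "tx": -0.0113, "ty": -0.2029, "tz": -0.0875, "ax": 0.045, "ay": 0, "az": 0},
  {"fingers": 1, "tx": -0.0113, "ty": -0.2029, "tz": -0.0875, "ax": 0.045, "ay": 0, "az": 0},
])

```text
time_s: 5.82
tcp_pos: [0.5585, 0.0061, 0.1981]
ee_rot: [[-0.001, 0.127, -0.992], [0.001, -0.992, -0.127], [-1.0, -0.001, 0.0]]
wrist_force: [0.3, -0.8, -2.6]
gripper_width: 0.295
```

Request:
play_rows([
  {"fingers": 1, "tx": 0, "ty": -0.055, "tz": -0.007, "ax": 0.009, "ay": 0, "az": 0},
  {"fingers": 1, "tx": 0, "ty": -0.11, "tz": -0.013, "ax": 0.018, "ay": 0, "az": 0},
  {"fingers": 1, "tx": 0, "ty": -0.165, "tz": -0.02, "ax": 0.027, "ay": 0, "az": 0},
  {"fingers": 1, "tx": 0, "ty": -0.22, "tz": -0.027, "ax": 0.035, "ay": 0, "az": 0},
  {"fingers": 1, "tx": 0, "ty": -0.2567, "tz": -0.0315, "ax": 0.0415, "ay": 0, "az": 0},
])

```text
time_s: 6.23
tcp_pos: [0.5568, 0.1974, 0.1975]
ee_rot: [[-0.003, -0.007, -1.0], [-0.001, -1.0, 0.007], [-1.0, 0.001, 0.003]]
wrist_force: [0.6, -0.1, -2.3]
gripper_width: 0.295
```

Request:
play_rows([
  {"fingers": 1, "tx": 0.02, "ty": 0, "tz": 0, "ax": 0, "ay": 0, "az": 0},
  {"fingers": 1, "tx": 0.04, "ty": 0, "tz": 0, "ax": 0, "ay": 0, "az": 0},
  {"fingers": 1, "tx": 0.0533, "ty": 0, "tz": 0, "ax": 0, "ay": 0, "az": 0},
  {"fingers": 1, "tx": 0.0533, "ty": 0, "tz": 0, "ax": 0, "ay": 0, "az": 0},
  {"fingers": 1, "tx": 0.0533, "ty": 0, "tz": 0, "ax": 0, "ay": 0, "az": 0},
])

```text
time_s: 6.65
tcp_pos: [0.5573, 0.1937, 0.1582]
ee_rot: [[-0.003, -0.008, -1.0], [-0.002, -1.0, 0.008], [-1.0, 0.002, 0.003]]
wrist_force: [0.6, 0.1, -3.4]
gripper_width: 0.294
```

Run:
```python
from h import *
np.set_printoptions(precision=4,suppress=True)
s=r.sense();print(s["tcp_pos"],s["wrist_force"],s["moment"],s["gripper_width"])
c=viewer.capture("top");print(bluefit(c,.1527,(.5577,.194,-.008)))
b=viewer.capture("side");print(bluefit(b,.1527,(.5577,.194,-.008)))
o1=cv2.resize(c["image"][160:260,160:265,::-1],None,fx=3.8,fy=4.2,interpolation=cv2.INTER_CUBIC)
o2=cv2.resize(b["image"][140:240,200:305,::-1],None,fx=3.8,fy=4.2,interpolation=cv2.INTER_CUBIC)
cv2.imwrite("pics/over.png",np.hstack([o1,o2]))
```

```text
[0.5573 0.1937 0.1582] [ 0.6378  0.1281 -3.4459] [-0.0989 -0.0346  0.0253] 0.29412219198994755
(array([ 0.5591,  0.1936, -0.0073]), np.float64(137.01182622068436), np.float64(204.0))
(array([0.5607, 0.1961, 0.0303]), np.float64(163.14046905036523), np.float64(127.0))
```

View pics/over.png

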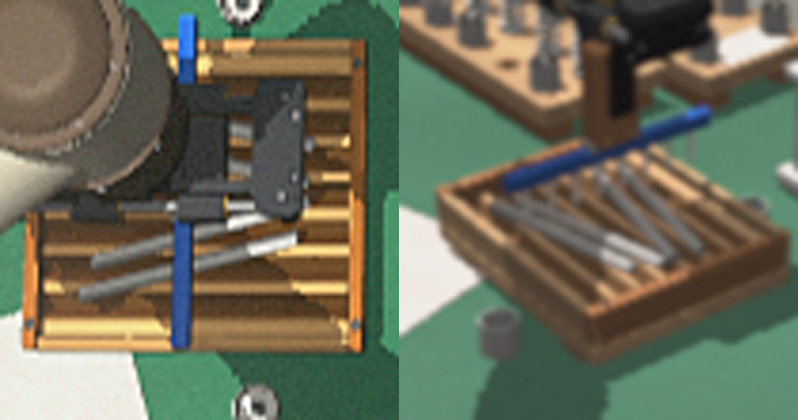

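```bash
cat >> h.py <<'E'
def ends(c,p,z):
    """blueness profile along bar top centreline vs model: returns bar x of both half-level ends"""
    im=c["image"].astype(np.float32);b=im[:,:,2]-im[:,:,0];C,Sn=np.cos(p[2]),np.sin(p[2]);res=[]
    for s in(-1,1):
        xs=np.arange(.07,.125,.0005);a=np.array([proj(c,(p[0]+C*s*x,p[1]+Sn*s*x,z-.04)) for x in xs],np.float32)
        v=cv2.remap(b,a[:,:1],a[:,1:],cv2.INTER_LINEAR).ravel();h=(np.median(v[:40])+v[-15:].mean())/2
        res.append((s*xs[np.nonzero(v>h)[0].max()]*1e3,round(float(np.median(v[:40]))),round(float(v[-15:].mean()))))
    return res
E
python3 - <<'E'
from h import *
c=viewer.capture("top");b=viewer.capture("side")
i0=dict(c);i0["image"]=cv2.imread("pics/top0.png")[:,:,::-1]
print("init top",ends(i0,(.5338,-.164,.264),.094))
i0=dict(b);i0["image"]=cv2.imread("pics/side0.png")[:,:,::-1]
print("init side",ends(i0,(.5338,-.164,.264),.094))
for y in(.192,.194,.196):
  print("now top",ends(c,(.5577,y,-.008),.1512)); print("now side",ends(b,(.5577,y,-.008),.1512))
s=r.sense();print(s["tcp_pos"])
print(lands(c,(.5577,.194,-.008)),lands(b,(.5577,.194,-.008)))
E
```

```text
init top [(np.float64(-99.50000000000003), 180, 35), (np.float64(103.00000000000004), 183, 30)]
init side [(np.float64(-105.50000000000004), 139, -56), (np.float64(105.00000000000004), 136, 20)]
now top [(np.float64(-99.00000000000003), 101, 24), (np.float64(104.50000000000004), 180, 30)]
now side [(np.float64(-104.00000000000004), 69, -36), (np.float64(106.00000000000004), 89, -11)]
now top [(np.float64(-99.00000000000003), 96, 25), (np.float64(104.50000000000004), 178, 30)]
now side [(np.float64(-102.50000000000003), 71, -36), (np.float64(107.50000000000004), 93, -19)]
now top [(np.float64(-99.00000000000003), 92, 25), (np.float64(104.50000000000004), 188, 31)]
now side [(np.float64(-101.50000000000003), 69, -38), (np.float64(109.00000000000004), 91, -26)]
[0.55842432 0.19436595 0.16052414]
[[4.00000e-01 1.66706e+04]
 [6.00000e-01 1.82977e+04]
 [1.40000e+00 7.46150e+03]
 [1.30000e+00 1.04235e+04]] [[-1.6000e+00  3.8480e+02]
 [-1.8000e+00  1.9532e+03]
 [ 2.5000e+00  5.0957e+03]
 [ 2.4000e+00  4.8838e+03]]
```

```bash
python3 plan.py .5561,.194,.1345,-.46
```

```text
{'tx': np.float64(0.034), 'ty': np.float64(0.0), 'tz': np.float64(0.0021), 'ax': -0.0} dist 25.5 rot 0.0
[5.56100e-01 1.94000e-01 1.34500e-01 2.69534e+02]
```

Request:
play_rows([
  {"fingers": 1, "tx": 0, "ty": 0, "tz": 0.0021, "ax": 0, "ay": 0, "az": 0},
  {"fingers": 1, "tx": 0.01, "ty": 0, "tz": 0.0021, "ax": 0, "ay": 0, "az": 0},
  {"fingers": 1, "tx": 0.02, "ty": 0, "tz": 0.0021, "ax": 0, "ay": 0, "az": 0},
  {"fingers": 1, "tx": 0.03, "ty": 0, "tz": 0.0021, "ax": 0, "ay": 0, "az": 0},
  {"fingers": 1, "tx": 0.034, "ty": 0, "tz": 0.0021, "ax": 0, "ay": 0, "az": 0},
])

```text
time_s: 7.27
tcp_pos: [0.5552, 0.1939, 0.1321]
ee_rot: [[-0.003, -0.008, -1.0], [-0.001, -1.0, 0.008], [-1.0, 0.001, 0.003]]
wrist_force: [-0.2, -0.2, -2.7]
gripper_width: 0.298
```

Request:
play_rows([
  {"fingers": 1, "tx": 0, "ty": 0, "tz": 0, "ax": 0, "ay": 0, "az": 0},
  {"fingers": 1, "tx": 0, "ty": 0, "tz": 0, "ax": 0, "ay": 0, "az": 0},
  {"fingers": 1, "tx": 0, "ty": 0, "tz": 0, "ax": 0, "ay": 0, "az": 0},
])

```text
time_s: 7.52
tcp_pos: [0.5565, 0.1946, 0.1342]
ee_rot: [[0.0, -0.008, -1.0], [0.0, -1.0, 0.008], [-1.0, -0.0, -0.0]]
wrist_force: [0.2, -0.4, -2.4]
gripper_width: 0.295
```

Request:
play_rows([
  {"fingers": 1, "tx": 0.001, "ty": 0, "tz": 0, "ax": 0, "ay": 0, "az": 0},
  {"fingers": 1, "tx": 0.002, "ty": 0, "tz": 0, "ax": 0, "ay": 0, "az": 0},
  {"fingers": 1, "tx": 0.002, "ty": 0, "tz": 0, "ax": 0, "ay": 0, "az": 0},
  {"fingers": 1, "tx": 0.002, "ty": 0, "tz": 0, "ax": 0, "ay": 0, "az": 0},
])

```text
time_s: 7.85
tcp_pos: [0.5563, 0.1945, 0.1327]
ee_rot: [[0.0, -0.008, -1.0], [0.0, -1.0, 0.008], [-1.0, -0.0, -0.0]]
wrist_force: [-0.6, -0.2, -2.3]
gripper_width: 0.294
```

Request:
play_rows([
  {"fingers": 1, "tx": 0.0007, "ty": 0, "tz": 0, "ax": 0, "ay": 0, "az": 0},
  {"fingers": 1, "tx": 0.0013, "ty": 0, "tz": 0, "ax": 0, "ay": 0, "az": 0},
  {"fingers": 1, "tx": 0.002, "ty": 0, "tz": 0, "ax": 0, "ay": 0, "az": 0},
  {"fingers": 1, "tx": 0.002, "ty": 0, "tz": 0, "ax": 0, "ay": 0, "az": 0},
])

```text
time_s: 8.18
tcp_pos: [0.5561, 0.1945, 0.1309]
ee_rot: [[-0.0, -0.008, -1.0], [-0.0, -1.0, 0.008], [-1.0, 0.0, 0.0]]
wrist_force: [-0.1, -0.1, -2.9]
gripper_width: 0.301
```

Request:
play_rows([
  {"fingers": 1, "tx": 0.0003, "ty": 0, "tz": 0, "ax": 0, "ay": 0, "az": 0},
  {"fingers": 1, "tx": 0.0007, "ty": 0, "tz": 0, "ax": 0, "ay": 0, "az": 0},
  {"fingers": 1, "tx": 0.0007, "ty": 0, "tz": 0, "ax": 0, "ay": 0, "az": 0},
  {"fingers": 1, "tx": 0.0007, "ty": 0, "tz": 0, "ax": 0, "ay": 0, "az": 0},
])

```text
time_s: 8.52
tcp_pos: [0.5563, 0.1945, 0.1305]
ee_rot: [[0.0, -0.008, -1.0], [-0.0, -1.0, 0.008], [-1.0, 0.0, -0.0]]
wrist_force: [-0.9, 0.3, -2.7]
gripper_width: 0.295
```

Request:
play_rows([
  {"fingers": 1, "tx": 0.0003, "ty": 0, "tz": 0, "ax": 0, "ay": 0, "az": 0},
  {"fingers": 1, "tx": 0.0007, "ty": 0, "tz": 0, "ax": 0, "ay": 0, "az": 0},
  {"fingers": 1, "tx": 0.0007, "ty": 0, "tz": 0, "ax": 0, "ay": 0, "az": 0},
  {"fingers": 1, "tx": 0.0007, "ty": 0, "tz": 0, "ax": 0, "ay": 0, "az": 0},
])

```text
time_s: 8.85
tcp_pos: [0.5562, 0.1945, 0.13]
ee_rot: [[-0.0, -0.008, -1.0], [-0.0, -1.0, 0.008], [-1.0, 0.0, 0.0]]
wrist_force: [1.3, -0.4, -3.3]
gripper_width: 0.297
```

Request:
play_rows([
  {"fingers": 1, "tx": 0.0003, "ty": 0, "tz": 0, "ax": 0, "ay": 0, "az": 0},
  {"fingers": 1, "tx": 0.0007, "ty": 0, "tz": 0, "ax": 0, "ay": 0, "az": 0},
  {"fingers": 1, "tx": 0.0007, "ty": 0, "tz": 0, "ax": 0, "ay": 0, "az": 0},
  {"fingers": 1, "tx": 0.0007, "ty": 0, "tz": 0, "ax": 0, "ay": 0, "az": 0},
])

```text
time_s: 9.18
tcp_pos: [0.5563, 0.1945, 0.1295]
ee_rot: [[0.0, -0.008, -1.0], [0.0, -1.0, 0.008], [-1.0, -0.0, -0.0]]
wrist_force: [0.7, 0.9, -1.7]
gripper_width: 0.299
```

Request:
play_rows([
  {"fingers": 1, "tx": 0.0003, "ty": 0, "tz": 0, "ax": 0, "ay": 0, "az": 0},
  {"fingers": 1, "tx": 0.0005, "ty": 0, "tz": 0, "ax": 0, "ay": 0, "az": 0},
  {"fingers": 1, "tx": 0.0005, "ty": 0, "tz": 0, "ax": 0, "ay": 0, "az": 0},
  {"fingers": 1, "tx": 0.0005, "ty": 0, "tz": 0, "ax": 0, "ay": 0, "az": 0},
])

```text
time_s: 9.52
tcp_pos: [0.5562, 0.1945, 0.1291]
ee_rot: [[-0.0, -0.008, -1.0], [-0.0, -1.0, 0.008], [-1.0, 0.0, 0.0]]
wrist_force: [0.2, -1.0, -2.7]
gripper_width: 0.296
```

Request:
play_rows([
  {"fingers": 1, "tx": 0.0003, "ty": 0, "tz": 0, "ax": 0, "ay": 0, "az": 0},
  {"fingers": 1, "tx": 0.0005, "ty": 0, "tz": 0, "ax": 0, "ay": 0, "az": 0},
  {"fingers": 1, "tx": 0.0005, "ty": 0, "tz": 0, "ax": 0, "ay": 0, "az": 0},
  {"fingers": 1, "tx": 0.0005, "ty": 0, "tz": 0, "ax": 0, "ay": 0, "az": 0},
])

```text
time_s: 9.85
tcp_pos: [0.5563, 0.1945, 0.1289]
ee_rot: [[0.0, -0.008, -1.0], [0.0, -1.0, 0.008], [-1.0, -0.0, -0.0]]
wrist_force: [-0.3, -0.3, -1.8]
gripper_width: 0.297
```

Request:
play_rows([
  {"fingers": 1, "tx": 0.0003, "ty": 0, "tz": 0, "ax": 0, "ay": 0, "az": 0},
  {"fingers": 1, "tx": 0.0005, "ty": 0, "tz": 0, "ax": 0, "ay": 0, "az": 0},
  {"fingers": 1, "tx": 0.0005, "ty": 0, "tz": 0, "ax": 0, "ay": 0, "az": 0},
  {"fingers": 1, "tx": 0.0005, "ty": 0, "tz": 0, "ax": 0, "ay": 0, "az": 0},
])

```text
time_s: 10.18
tcp_pos: [0.5564, 0.1945, 0.1288]
ee_rot: [[0.0, -0.008, -1.0], [0.0, -1.0, 0.008], [-1.0, -0.0, -0.0]]
wrist_force: [-1.6, -1.0, 1.2]
gripper_width: 0.296
```

Request:
play_rows([
  {"fingers": 1, "tx": 0, "ty": 0, "tz": 0, "ax": 0, "ay": 0, "az": 0},
  {"fingers": 1, "tx": 0, "ty": 0, "tz": 0, "ax": 0, "ay": 0, "az": 0},
  {"fingers": 1, "tx": 0, "ty": 0, "tz": 0, "ax": 0, "ay": 0, "az": 0},
  {"fingers": 1, "tx": 0, "ty": 0, "tz": 0, "ax": 0, "ay": 0, "az": 0},
  {"fingers": 1, "tx": 0, "ty": 0, "tz": 0, "ax": 0, "ay": 0, "az": 0},
])

```text
time_s: 10.6
tcp_pos: [0.5563, 0.1945, 0.1287]
ee_rot: [[0.0, -0.008, -1.0], [0.0, -1.0, 0.008], [-1.0, -0.0, -0.0]]
wrist_force: [-1.6, 1.1, 3.7]
gripper_width: 0.296
```

Request:
play_rows([
  {"fingers": 1, "tx": -0.0008, "ty": 0, "tz": 0, "ax": 0, "ay": 0, "az": 0},
  {"fingers": 1, "tx": -0.0013, "ty": 0.005, "tz": 0, "ax": 0, "ay": 0, "az": 0},
  {"fingers": 1, "tx": -0.0013, "ty": 0.01, "tz": 0.0013, "ax": 0, "ay": 0, "az": 0},
  {"fingers": 1, "tx": -0.0013, "ty": 0.015, "tz": 0, "ax": 0, "ay": 0, "az": 0},
  {"fingers": 1, "tx": -0.0013, "ty": 0.02, "tz": -0.0013, "ax": 0, "ay": 0, "az": 0},
])

```text
time_s: 11.02
tcp_pos: [0.5571, 0.1792, 0.129]
ee_rot: [[-0.0, -0.008, -1.0], [0.0, -1.0, 0.008], [-1.0, -0.0, 0.0]]
wrist_force: [-0.4, 1.1, -1.2]
gripper_width: 0.297
```

Request:
play_rows([
  {"fingers": 1, "tx": 0, "ty": 0.005, "tz": 0.0013, "ax": 0, "ay": 0, "az": 0},
  {"fingers": 1, "tx": 0, "ty": 0.01, "tz": 0.0026, "ax": 0, "ay": 0, "az": 0},
  {"fingers": 1, "tx": 0, "ty": 0.015, "tz": 0.0026, "ax": 0, "ay": 0, "az": 0},
  {"fingers": 1, "tx": 0, "ty": 0.02, "tz": 0.0013, "ax": 0, "ay": 0, "az": 0},
  {"fingers": 1, "tx": 0, "ty": 0.025, "tz": 0, "ax": 0, "ay": 0, "az": 0},
])

```text
time_s: 11.43
tcp_pos: [0.5565, 0.1602, 0.1291]
ee_rot: [[-0.001, -0.008, -1.0], [-0.0, -1.0, 0.008], [-1.0, 0.0, 0.001]]
wrist_force: [0.0, 0.2, -2.1]
gripper_width: 0.301
```

Request:
play_rows([
  {"fingers": 1, "tx": 0, "ty": 0.005, "tz": 0.0013, "ax": 0, "ay": 0, "az": 0},
  {"fingers": 1, "tx": 0, "ty": 0.01, "tz": 0.0026, "ax": 0, "ay": 0, "az": 0},
  {"fingers": 1, "tx": 0, "ty": 0.015, "tz": 0.0026, "ax": 0, "ay": 0, "az": 0},
  {"fingers": 1, "tx": 0, "ty": 0.02, "tz": 0.0013, "ax": 0, "ay": 0, "az": 0},
  {"fingers": 1, "tx": 0, "ty": 0.025, "tz": 0, "ax": 0, "ay": 0, "az": 0},
])

```text
time_s: 11.85
tcp_pos: [0.5564, 0.1414, 0.1293]
ee_rot: [[-0.001, -0.008, -1.0], [-0.0, -1.0, 0.008], [-1.0, 0.0, 0.001]]
wrist_force: [0.4, 0.4, -3.5]
gripper_width: 0.297
```

Request:
play_rows([
  {"fingers": 1, "tx": 0, "ty": 0.005, "tz": 0.0013, "ax": 0, "ay": 0, "az": 0},
  {"fingers": 1, "tx": 0, "ty": 0.01, "tz": 0.0026, "ax": 0, "ay": 0, "az": 0},
  {"fingers": 1, "tx": 0, "ty": 0.015, "tz": 0.0026, "ax": 0, "ay": 0, "az": 0},
  {"fingers": 1, "tx": 0, "ty": 0.02, "tz": 0.0013, "ax": 0, "ay": 0, "az": 0},
  {"fingers": 1, "tx": 0, "ty": 0.025, "tz": 0, "ax": 0, "ay": 0, "az": 0},
])

```text
time_s: 12.27
tcp_pos: [0.5565, 0.1227, 0.1293]
ee_rot: [[-0.0, -0.008, -1.0], [-0.0, -1.0, 0.008], [-1.0, 0.0, 0.0]]
wrist_force: [0.5, -0.9, -1.5]
gripper_width: 0.296
```

Request:
play_rows([
  {"fingers": 1, "tx": 0, "ty": 0.005, "tz": 0.0013, "ax": 0, "ay": 0, "az": 0},
  {"fingers": 1, "tx": 0, "ty": 0.01, "tz": 0.0026, "ax": 0, "ay": 0, "az": 0},
  {"fingers": 1, "tx": 0, "ty": 0.015, "tz": 0.0026, "ax": 0, "ay": 0, "az": 0},
  {"fingers": 1, "tx": 0, "ty": 0.02, "tz": 0.0013, "ax": 0, "ay": 0, "az": 0},
  {"fingers": 1, "tx": 0, "ty": 0.02, "tz": 0.0013, "ax": 0, "ay": 0, "az": 0},
])

```text
time_s: 12.68
tcp_pos: [0.5556, 0.1076, 0.1294]
ee_rot: [[-0.0, -0.009, -1.0], [-0.0, -1.0, 0.009], [-1.0, 0.0, 0.0]]
wrist_force: [0.5, -0.1, -2.6]
gripper_width: 0.295
```

Run:
```python
from h import *
c=viewer.capture("top");b=viewer.capture("side")
o1=cv2.resize(c["image"][160:260,160:265,::-1],None,fx=3.8,fy=4.2,interpolation=cv2.INTER_CUBIC)
o2=cv2.resize(b["image"][140:240,200:305,::-1],None,fx=3.8,fy=4.2,interpolation=cv2.INTER_CUBIC)
cv2.imwrite("pics/comb1.png",np.hstack([o1,o2]))
```

```text
(no output)
```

View pics/comb1.png

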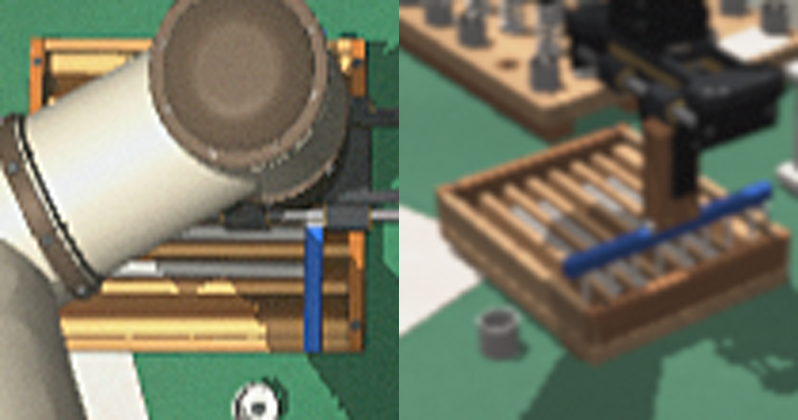

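```bash
echo '[0.5554,0.10775,0.1298,269.534]'>cmd.json; python3 plan.py .5554,.10775,.20,-.46 .5424,-.06,.20,7.5
```

```text
{'tx': np.float64(-0.0936), 'ty': np.float64(0.0), 'tz': np.float64(0.0), 'ax': -0.0} dist 70.2 rot 0.0
{'tx': np.float64(-0.0), 'ty': np.float64(0.2238), 'tz': np.float64(0.0155), 'ax': -0.0443} dist 168.3 rot 8.0
[ 5.42400e-01 -6.00000e-02  2.00000e-01  2.77508e+02]
```

Request:
play_rows([
  {"fingers": 1, "tx": -0.01, "ty": 0, "tz": 0, "ax": 0, "ay": 0, "az": 0},
  {"fingers": 1, "tx": -0.03, "ty": 0, "tz": 0, "ax": 0, "ay": 0, "az": 0},
  {"fingers": 1, "tx": -0.06, "ty": 0, "tz": 0, "ax": 0, "ay": 0, "az": 0},
  {"fingers": 1, "tx": -0.08, "ty": 0, "tz": 0, "ax": 0, "ay": 0, "az": 0},
  {"fingers": 1, "tx": -0.0936, "ty": 0, "tz": 0, "ax": 0, "ay": 0, "az": 0},
])

```text
time_s: 13.2
tcp_pos: [0.5565, 0.1088, 0.2022]
ee_rot: [[0.004, -0.007, -1.0], [0.001, -1.0, 0.007], [-1.0, -0.001, -0.004]]
wrist_force: [-0.1, 0.4, -1.0]
gripper_width: 0.295
```

Request:
play_rows([
  {"fingers": 1, "tx": 0, "ty": 0.05, "tz": 0.004, "ax": -0.01, "ay": 0, "az": 0},
  {"fingers": 1, "tx": 0, "ty": 0.1, "tz": 0.008, "ax": -0.02, "ay": 0, "az": 0},
  {"fingers": 1, "tx": 0, "ty": 0.15, "tz": 0.011, "ax": -0.03, "ay": 0, "az": 0},
  {"fingers": 1, "tx": 0, "ty": 0.2, "tz": 0.014, "ax": -0.04, "ay": 0, "az": 0},
  {"fingers": 1, "tx": 0, "ty": 0.2238, "tz": 0.0155, "ax": -0.0443, "ay": 0, "az": 0},
])

```text
time_s: 13.62
tcp_pos: [0.5414, -0.0625, 0.1997]
ee_rot: [[-0.001, 0.13, -0.992], [-0.001, -0.992, -0.13], [-1.0, 0.0, 0.001]]
wrist_force: [0.5, 0.7, -2.2]
gripper_width: 0.295
```

```bash
python3 plan.py .534,-.164,.16,15.104
python3 - <<'E'
from h import *
c=viewer.capture("top");b=viewer.capture("side")
o1=cv2.resize(c["image"][160:260,160:265,::-1],None,fx=3.8,fy=4.2,interpolation=cv2.INTER_CUBIC)
o2=cv2.resize(b["image"][140:240,200:305,::-1],None,fx=3.8,fy=4.2,interpolation=cv2.INTER_CUBIC)
cv2.imwrite("pics/comb2.png",np.hstack([o1,o2]))
E
```

```text
{'tx': np.float64(0.0533), 'ty': np.float64(0.136), 'tz': np.float64(0.0292), 'ax': -0.0422} dist 111.7 rot 7.6
[ 5.34000e-01 -1.64000e-01  1.60000e-01  2.85104e+02]
```

View pics/comb2.png

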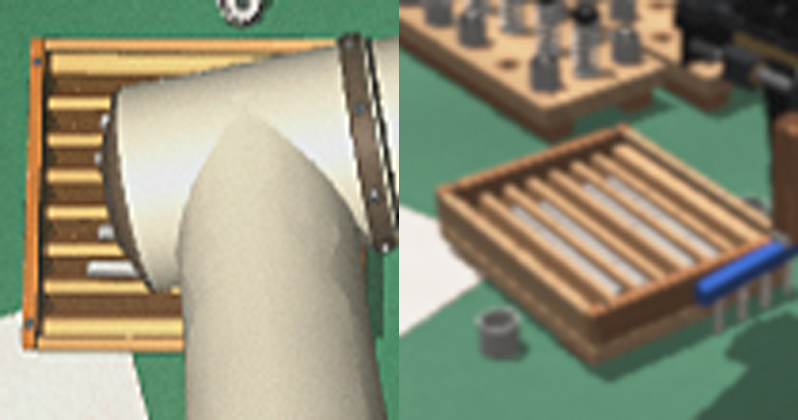

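Request:
play_rows([
  {"fingers": 1, "tx": 0, "ty": 0.04, "tz": 0.009, "ax": -0.014, "ay": 0, "az": 0},
  {"fingers": 1, "tx": 0, "ty": 0.08, "tz": 0.018, "ax": -0.028, "ay": 0, "az": 0},
  {"fingers": 1, "tx": 0.0, "ty": 0.115, "tz": 0.025, "ax": -0.0422, "ay": 0, "az": 0},
  {"fingers": 1, "tx": 0.0, "ty": 0.136, "tz": 0.0292, "ax": -0.0422, "ay": 0, "az": 0},
  {"fingers": 1, "tx": 0.0, "ty": 0.136, "tz": 0.0292, "ax": -0.0422, "ay": 0, "az": 0},
])

```text
time_s: 14.13
tcp_pos: [0.534, -0.1652, 0.1994]
ee_rot: [[-0.001, 0.258, -0.966], [-0.0, -0.966, -0.258], [-1.0, 0.0, 0.001]]
wrist_force: [0.4, 0.7, -1.5]
gripper_width: 0.297
```

Request:
play_rows([
  {"fingers": 1, "tx": 0.0133, "ty": 0, "tz": 0, "ax": 0, "ay": 0, "az": 0},
  {"fingers": 1, "tx": 0.0333, "ty": 0, "tz": 0, "ax": 0, "ay": 0, "az": 0},
  {"fingers": 1, "tx": 0.0533, "ty": 0, "tz": 0, "ax": 0, "ay": 0, "az": 0},
  {"fingers": 1, "tx": 0.0533, "ty": 0, "tz": 0, "ax": 0, "ay": 0, "az": 0},
  {"fingers": 1, "tx": 0.0533, "ty": 0, "tz": 0, "ax": 0, "ay": 0, "az": 0},
])

```text
time_s: 14.55
tcp_pos: [0.5338, -0.1623, 0.1585]
ee_rot: [[-0.003, 0.262, -0.965], [0.0, -0.965, -0.262], [-1.0, -0.001, 0.003]]
wrist_force: [-0.4, 0.1, -2.6]
gripper_width: 0.293
```

Run:
```python
from h import *
s=r.sense();print(s["tcp_pos"],s["ee_rot"][1])
b=viewer.capture("side");c=viewer.capture("top")
o1=cv2.resize(c["image"][160:260,160:265,::-1],None,fx=3.8,fy=4.2,interpolation=cv2.INTER_CUBIC)
o2=cv2.resize(b["image"][180:290,280:375,::-1],None,fx=4.2,fy=3.82,interpolation=cv2.INTER_CUBIC)[:420]
cv2.imwrite("pics/back.png",np.hstack([o1,o2]))
```

```text
[ 0.53379428 -0.16230346  0.15849022] [ 1.17726187e-04 -9.65015819e-01 -2.62191638e-01]
```

View pics/back.png

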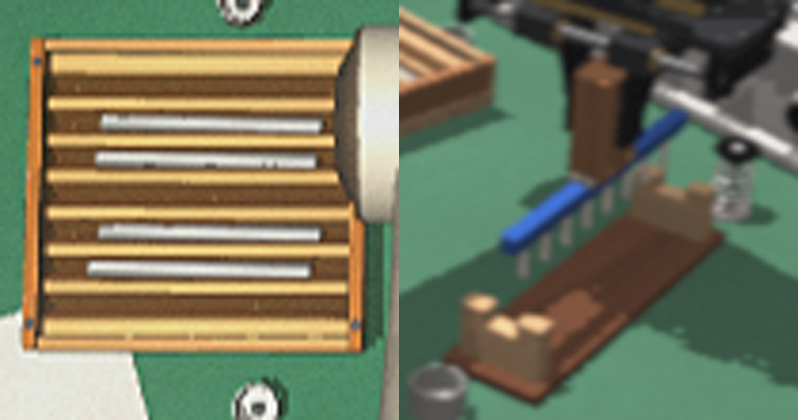

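Request:
play_rows([
  {"fingers": 1, "tx": 0.02, "ty": 0, "tz": 0, "ax": 0, "ay": 0, "az": 0},
  {"fingers": 1, "tx": 0.035, "ty": 0, "tz": 0, "ax": 0, "ay": 0, "az": 0},
  {"fingers": 1, "tx": 0.05, "ty": 0, "tz": 0, "ax": 0, "ay": 0, "az": 0},
  {"fingers": 1, "tx": 0.06, "ty": 0, "tz": 0, "ax": 0, "ay": 0, "az": 0},
  {"fingers": 1, "tx": 0.066, "ty": 0, "tz": 0, "ax": 0, "ay": 0, "az": 0},
])

```text
time_s: 15.07
tcp_pos: [0.5344, -0.1632, 0.1099]
ee_rot: [[0.0, 0.261, -0.965], [-0.0, -0.965, -0.261], [-1.0, 0.0, -0.0]]
wrist_force: [0.1, 0.4, -2.0]
gripper_width: 0.296
```

Request:
play_rows([
  {"fingers": 1, "tx": 0.003, "ty": 0, "tz": 0, "ax": 0, "ay": 0, "az": 0},
  {"fingers": 1, "tx": 0.006, "ty": 0, "tz": 0, "ax": 0, "ay": 0, "az": 0},
  {"fingers": 1, "tx": 0.009, "ty": 0, "tz": 0, "ax": 0, "ay": 0, "az": 0},
  {"fingers": 1, "tx": 0.01, "ty": 0, "tz": 0, "ax": 0, "ay": 0, "az": 0},
  {"fingers": 1, "tx": 0.011, "ty": 0, "tz": 0, "ax": 0, "ay": 0, "az": 0},
])

```text
time_s: 15.48
tcp_pos: [0.5344, -0.1635, 0.1021]
ee_rot: [[0.001, 0.261, -0.965], [-0.0, -0.965, -0.261], [-1.0, 0.0, -0.001]]
wrist_force: [0.0, -0.5, -2.3]
gripper_width: 0.296
```

Request:
play_rows([
  {"fingers": 1, "tx": 0.0005, "ty": 0, "tz": 0, "ax": 0, "ay": 0, "az": 0},
  {"fingers": 1, "tx": 0.001, "ty": 0, "tz": 0, "ax": 0, "ay": 0, "az": 0},
  {"fingers": 1, "tx": 0.001, "ty": 0, "tz": 0, "ax": 0, "ay": 0, "az": 0},
  {"fingers": 1, "tx": 0.001, "ty": 0, "tz": 0, "ax": 0, "ay": 0, "az": 0},
])

```text
time_s: 15.82
tcp_pos: [0.5343, -0.1635, 0.1012]
ee_rot: [[0.0, 0.261, -0.965], [-0.0, -0.965, -0.261], [-1.0, 0.0, -0.0]]
wrist_force: [0.0, 0.3, -2.5]
gripper_width: 0.299
```

Request:
play_rows([
  {"fingers": 1, "tx": 0.0003, "ty": 0, "tz": 0, "ax": 0, "ay": 0, "az": 0},
  {"fingers": 1, "tx": 0.0005, "ty": 0, "tz": 0, "ax": 0, "ay": 0, "az": 0},
  {"fingers": 1, "tx": 0.0005, "ty": 0, "tz": 0, "ax": 0, "ay": 0, "az": 0},
  {"fingers": 1, "tx": 0.0005, "ty": 0, "tz": 0, "ax": 0, "ay": 0, "az": 0},
])

```text
time_s: 16.15
tcp_pos: [0.5343, -0.1635, 0.101]
ee_rot: [[0.0, 0.261, -0.965], [-0.0, -0.965, -0.261], [-1.0, 0.0, -0.0]]
wrist_force: [-0.8, 0.5, 0.3]
gripper_width: 0.3
```

Request:
play_rows([
  {"fingers": 0.3, "tx": 0, "ty": 0, "tz": 0, "ax": 0, "ay": 0, "az": 0},
  {"fingers": 0.1, "tx": 0, "ty": 0, "tz": 0, "ax": 0, "ay": 0, "az": 0},
  {"fingers": -0.1, "tx": 0, "ty": 0, "tz": 0, "ax": 0, "ay": 0, "az": 0},
  {"fingers": -0.5, "tx": 0, "ty": 0, "tz": 0, "ax": 0, "ay": 0, "az": 0},
  {"fingers": -1, "tx": 0, "ty": 0, "tz": 0, "ax": 0, "ay": 0, "az": 0},
])

```text
time_s: 16.57
tcp_pos: [0.5343, -0.1635, 0.1008]
ee_rot: [[0.0, 0.261, -0.965], [-0.0, -0.965, -0.261], [-1.0, 0.0, -0.0]]
wrist_force: [-0.4, 0.7, -1.0]
gripper_width: 0.568
```

Request:
play_rows([
  {"fingers": -1, "tx": 0, "ty": 0, "tz": 0, "ax": 0, "ay": 0, "az": 0},
  {"fingers": -1, "tx": 0, "ty": 0, "tz": 0, "ax": 0, "ay": 0, "az": 0},
  {"fingers": -1, "tx": 0, "ty": 0, "tz": 0, "ax": 0, "ay": 0, "az": 0},
  {"fingers": -1, "tx": -0.01, "ty": 0, "tz": 0, "ax": 0, "ay": 0, "az": 0},
  {"fingers": -1, "tx": -0.03, "ty": 0, "tz": 0, "ax": 0, "ay": 0, "az": 0},
])

```text
time_s: 16.98
tcp_pos: [0.5329, -0.1634, 0.122]
ee_rot: [[-0.004, 0.26, -0.965], [0.0, -0.966, -0.26], [-1.0, -0.002, 0.004]]
wrist_force: [-0.5, 0.1, -0.0]
gripper_width: 0.936
```

Request:
play_rows([
  {"fingers": -1, "tx": -0.03, "ty": 0, "tz": 0, "ax": 0, "ay": 0, "az": 0},
  {"fingers": -1, "tx": -0.07, "ty": 0, "tz": 0, "ax": 0, "ay": 0, "az": 0},
  {"fingers": -1, "tx": -0.11, "ty": 0, "tz": 0, "ax": 0, "ay": 0, "az": 0},
  {"fingers": -1, "tx": -0.15, "ty": 0, "tz": 0, "ax": 0, "ay": 0, "az": 0},
  {"fingers": -1, "tx": -0.18, "ty": 0, "tz": 0, "ax": 0, "ay": 0, "az": 0},
])

```text
time_s: 17.4
tcp_pos: [0.5347, -0.1637, 0.2619]
ee_rot: [[0.004, 0.261, -0.965], [-0.001, -0.965, -0.261], [-1.0, 0.002, -0.004]]
wrist_force: [1.2, 0.0, -0.1]
gripper_width: 0.998
```

Request:
play_rows([
  {"fingers": -1, "tx": 0, "ty": 0.05, "tz": 0, "ax": 0, "ay": 0, "az": 0},
  {"fingers": -1, "tx": 0, "ty": 0.1, "tz": 0, "ax": 0, "ay": 0, "az": 0},
  {"fingers": -1, "tx": 0, "ty": 0.15, "tz": 0, "ax": 0, "ay": 0, "az": 0},
  {"fingers": -1, "tx": 0, "ty": 0.19, "tz": 0, "ax": 0, "ay": 0, "az": 0},
  {"fingers": -1, "tx": 0, "ty": 0.2, "tz": 0, "ax": 0, "ay": 0, "az": 0},
])

```text
time_s: 17.82
tcp_pos: [0.5737, -0.3121, 0.2579]
ee_rot: [[-0.0, 0.257, -0.966], [-0.001, -0.966, -0.257], [-1.0, 0.001, 0.0]]
wrist_force: [0.8, -0.5, 0.0]
gripper_width: 1.0
```

Request:
play_rows([
  {"fingers": -1, "tx": 0, "ty": 0, "tz": 0, "ax": 0, "ay": 0, "az": 0},
  {"fingers": -1, "tx": 0, "ty": 0, "tz": 0, "ax": 0, "ay": 0, "az": 0},
  {"fingers": -1, "tx": 0, "ty": 0, "tz": 0, "ax": 0, "ay": 0, "az": 0},
])

```text
time_s: 18.07
tcp_pos: [0.573, -0.3072, 0.2586]
ee_rot: [[0.0, 0.262, -0.965], [0.0, -0.965, -0.262], [-1.0, -0.0, -0.0]]
wrist_force: [0.0, 0.0, -1.2]
gripper_width: 1.001
```

Run:
```python
from h import *
c=viewer.capture("top");b=viewer.capture("side");print(bluefit(c,.094,(.534,-.164,.264)))
o1=cv2.resize(c["image"][155:285,155:375,::-1],None,fx=3.6,fy=3,interpolation=cv2.INTER_CUBIC)[:300]
o2=cv2.resize(b["image"][165:290,200:370,::-1],None,fx=2.33,fy=2.33,interpolation=cv2.INTER_CUBIC)[:290]
o=np.zeros((600,792,3),np.uint8);o[:300]=o1;o[305:305+len(o2),:o2.shape[1]]=o2
cv2.imwrite("pics/end.png",o)
```

```text
(array([ 0.53478729, -0.16485499,  0.27782308]), np.float64(197.69803921568626), np.float64(117.0))
```

View pics/end.png

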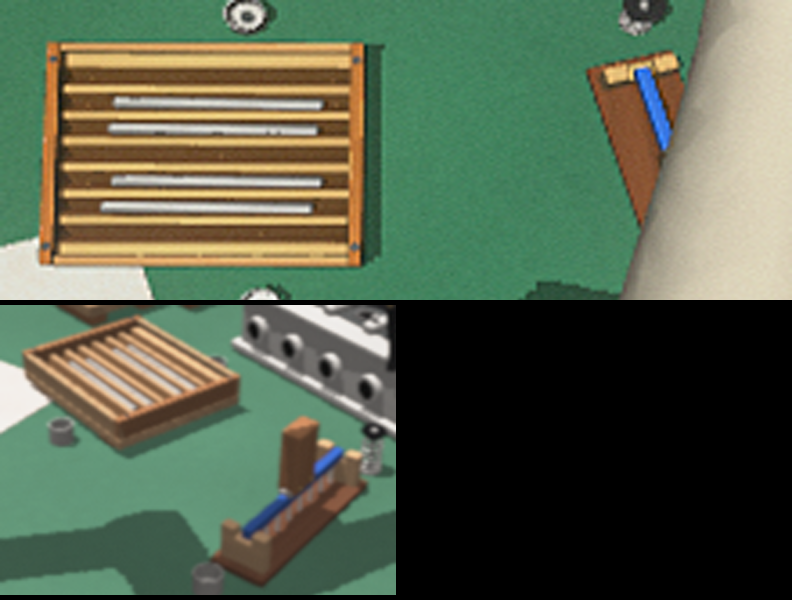

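All four rods lie parallel in separate grooves. The rake stands upright in the forks and the gripper is clear, so I'm handing in.

```bash
python3 -c "
from h import *
print(job.finish_job())"
```

```text
the job is handed in; nothing more can be done
None
```

The job is handed in, at about 18 s of the 58 s allowed; no verdict was reported.

**What I did:** I took the rake by its grip and set its teeth on the lands at mid-tray, with about 4–6 N of contact held for 0.4 s. I then combed outwards once towards the tray's -y end (the side nearer the rest), with a 1 mm shake and the teeth raised to about 1 mm above that set-down height. All four rods dropped, so I made no pass the other way. I put the rake back at the pose where I picked it up, let go and moved the gripper clear.

**Last checks:**
- **Rods:** in both cameras the four rods lie parallel in four separate grooves. I judged this by eye and did not measure their heights or angles.
- **Rake:** it stands upright in the forks. Contact with the fork floor came within about 0.5 mm of the grasp height.
- **Other things:** the two tray-side buckets, the bucket by the rest and the valve looked unmoved. The oil bottle and brush were outside the last pictures I viewed, and I did not check them again.

**Measurements that disagreed:**
- The two cameras differed by 2–5 mm on the rake's position at the start.
- The network outline of the tray was up to about 10 mm off in one direction, so I worked from tray corners, groove spacing and bar ends instead.
- The last fit of the rake, with the arm hiding half of it, was about 1 mm and 0.8 degrees from its starting position. That is inside the limits.

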